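Load the bracket gauge and key in its program

TASK

Gauge the aluminium angle bracket: lower it gently into the pin nest so that it lies flat between all the locating pins, and let it go. Then call up program 27 on the keypad console: press key 2, then key 7, then the long Enter bar, one at a time and each fully down and released (1 2 3 are the top row, 4 5 6 and 7 8 9 the rows below, 0 and the Enter bar the bottom row). Press no key before the bracket lies in the nest, no wrong key, and leave the bottle, sleeve and lens mount beside the work where they stand.

Things in the scene. Friction and masses are not known exactly. Their poses are not given: they have to be found in the camera images.
- bracket: loose bare aluminium angle bracket, 0.24 kg, 60 mm high: L-shaped foot 8 mm thick, upright web on its long leg. Origin on the underside below the web's middle, z up. Long leg x -63 to +47 mm, y -15 to +15; short leg x +17 to +47, reaching to y = -55. Web 10 mm thick (y -5 to +5), 72 mm long at its foot, 44 at its top. Lies flat on the bench at the start.
- bracket_grip (a point): grip point on the bracket's web: 42 mm straight above its origin, 18 mm below the web's top edge; axes as the bracket's. Grip the 10 mm web across y. Fingertips that stay 17 mm or more above the underside clear the nest's pins.
- nest_pocket (a point): where the bracket's origin belongs in the pin nest, axes parallel to the bracket's when it is seated (x with x, y with y, z up): a point on the seat, 18 mm above the bench. Only one way round fits. A sensor block 34 mm high stands 61 mm from this point towards +x.
- nest: fixed dark plate 160 (x) by 114 mm; origin under its middle, 22 mm to the -y side of the pocket point and 18 mm below it, axes parallel. Nine steel pins, 10 mm diameter, stand round the bracket's L outline, 1.5 mm clear of it all round; 15 mm high above the seat, the last 6 mm tapering to 4 mm diameter as a lead-in.
- console: fixed grey keypad console 145 (x) by 132 by 202 mm high; origin under its middle. Its key panel slopes up away from the robot at 28 degrees to the level. An upright display with a glare visor stands behind the top row; the visor's edge is 105 mm above those keys and nearly over their middle, so come at them tilted, from the robot's side. Eleven pale keys: digits 24 mm square, 36 mm apart, rows 33 mm apart; Enter 60 x 24 mm.
- key_2_top (a point): centre of the top of key 2 while it is up (moves with it). z points straight out of the sloping panel (push along -z), x up the slope, y to the left along the row. Stands 9 mm out; moves from 0.9 N, fully down (6 mm) at 3 N, counts from 3 mm, springs back
- key_7_top (a point): centre of the top of key 7 while it is up (moves with it). z points straight out of the sloping panel (push along -z), x up the slope, y to the left along the row. Stands 9 mm out; moves from 0.9 N, fully down (6 mm) at 3 N, counts from 3 mm, springs back
- key_enter_top (a point): centre of the top of the Enter bar while it is up (moves with it). z points straight out of the sloping panel (push along -z), x up the slope, y to the left along the row. Stands 9 mm out; moves from 0.9 N, fully down (6 mm) at 3 N, counts from 3 mm, springs back
- key_0 (a joint): spring key 0, bottom row left, beside the Enter bar; 0 m when up, 0.006 m when pushed fully down
- key_1 (a joint): spring key 1, top row left; 0 m when up, 0.006 m when pushed fully down
- key_2 (a joint): spring key 2, top row middle; 0 m when up, 0.006 m when pushed fully down
- key_3 (a joint): spring key 3, top row right; 0 m when up, 0.006 m when pushed fully down
- key_4 (a joint): spring key 4, second row left; 0 m when up, 0.006 m when pushed fully down
- key_5 (a joint): spring key 5, centre of the second row, with a small raised dot; 0 m when up, 0.006 m when pushed fully down
- key_6 (a joint): spring key 6, second row right; 0 m when up, 0.006 m when pushed fully down
- key_7 (a joint): spring key 7, third row left; 0 m when up, 0.006 m when pushed fully down
- key_8 (a joint): spring key 8, third row middle; 0 m when up, 0.006 m when pushed fully down
- key_9 (a joint): spring key 9, third row right; 0 m when up, 0.006 m when pushed fully down
- key_enter (a joint): spring key Enter, the long Enter bar, bottom row under 8 and 9; 0 m when up, 0.006 m when pushed fully down
- dropper_bottle: bystander: brown dropper bottle, 35 mm across, 99 mm high; origin at its foot
- steel_sleeve: bystander: standing steel sleeve, 29 mm across, 58 mm high; origin at its foot
- lens_mount: bystander: black ring mount on a foot, 26 x 65 mm, 60 mm high; origin at its foot

How it is judged:
By the outcome, as a careful person would: the job done as asked, in the order asked, and still so for the second after the job is handed in, with the robot touching nothing.
It also fails if it takes over 69 s, if anything falls off the work surface, if the arm or the gripper's body presses on something with over 40 N, if the wrist force passes 120 N, or if a joint passes its speed limit or range.

ROBOT

A 6-joint arm with a two-finger parallel gripper is mounted at the origin on a cart in front of the work surface, level with it; the furniture and walls round the work are solid. World frame = base frame: x ahead of the robot, y to its left, z up, the work surface at z = 0. Lengths are in mm, angles in rad, forces in N, time in s.
With the tool pointing down it reaches from about 350 to 725 mm from the base axis. Payload 4.3 kg.
Tool frame: the origin (TCP) lies midway between the tips of the shut fingers; the grasp point (between the pads) lies 19 mm behind it; z points along the fingers, y is the line along which they close (so a half turn about z gives the same grasp; the last joint's range is limited). The gripper opens to 85 mm and grips with 20 to 120 N. Pads are 22 mm wide; open, the fingers measure 114 mm over their backs; the gripper's body (76 mm by 85 mm) begins 54 mm behind the grasp point. The pads swing forward as they close: fully open they stand 13 mm farther back than shut.
Start: joints at [-1.442, 0.377, 0.081, 1.274, 0, 1.46], TCP at [136.017, -558.718, 231.329] pointing down, gripper open.
Joint ranges: [-2.72, 2.72], [-0.84, 1.66], [-1.02, 1.22], [-1.77, 2.12], [-1.37, 1.28], [-3.14, 3.14]. Speed limits (rad/s): [2.57, 2.57, 3.14, 3.14, 3.14, 3.14].

INTERFACE

Orientations are given as a unit quaternion [w, x, y, z].
In Python, from rig import bot gives the robot as it stands.
- The arm moves only by the shell command python3 -m creep 'ROWS'. ROWS is JSON, a list of rows, each an object with "dp": the shift along the tool's x, y, z in mm, a list of three; "rotation": the turn, a rotation vector about the tool's x, y, z in rad, a list of three; "hand": the closure, from 0 (fully open) to 1 (shut). A call has 1 to 10 rows; each row shifts and turns the commanded pose from where the row before left it, along the tool's axes as they then stand; what a row does not reach is not made up. A row lasts 1/10 s, in which the tool goes at most 50 mm and 8.59 degrees, less where a joint would pass 70% of its speed; a pose out of reach is approached as far as the arm can. A call is refused whole if a number of a shift passes 50 or a number of a turn 0.15, either way. A call with a gripper value outside its range is refused whole. The fingers move at their own pace and stop on an object; the grip force is fixed at half the most. Time passes only in rows, so rows that do not move let the fingers close. It gives the time, the measured TCP pose, the force, the opening and the grip force at its end, in the units of the state.
- bot.get_obs(): the state, without advancing time (a new reading comes with each control period).
- bot.capture(name): name is "scene" or "side" or "wrist"; returns the picture (480x640x3 uint8, blue, green, red); there is no depth.
- bot.get_calibration(name): a dict with "fx", "fy", "cx", "cy" (pixels), "R" (3x3) and "t" (3): a world point X has camera coordinates R X + t. Camera axes: x right, y down, z forward; pixel columns grow to the right and rows downward; lengths in mm; the calibration is good to about 2 mm. The wrist camera is an equidistant fisheye: a pixel r from the principal point sees the ray r / f radians off the axis. A picture is of the moment at which its call begins: read the wrist's pose just before it. get_calibration takes no time and is no camera call; for the wrist camera it gives the pose at the moment of the call.
- bot.close_job(): hands the job in; it is judged then, once.
Trained networks look in the newest picture that a camera, given by its name, has taken for a name from the list of things; names that differ only in an ending like _2 or _b are one class to them, and where a whole thing is asked for, a point or a joint stands for the part that bears it (a point fixed in the world has none). Each returns a list of dicts, best first, with "conf" (0 to 1); they miss things now and then, are a little off and sometimes report something else, mostly with a low value. They report only what shows in the picture. A call takes as long as a camera call.
- bot.boxes_of(camera, target): "bbox" ([left, top, right, bottom] in pixels, round what is visible of it).
- bot.outline_of(camera, target): "mask" (480x640 bool, what is visible of it) and "bbox" ([left, top, right, bottom] in pixels, round what is visible of it).
The state is a dict: "t": time; "joint_pos": joint angles; "qvel": joint speeds; "effort": joint torques, N m; "tcp_pos": TCP position; "eef_rot": TCP orientation; "force": force on the tool from outside, world axes, zero at the start; "wrist_torque": the same for the moment, N m; "grip_width": finger opening in mm; "grip_force": force on a finger pad.
Only numpy, scipy, OpenCV 4.12 (cv2) and the standard library are available. Lean on these libraries where they do the work, as an engineer would, in place of code of your own. Each camera call takes 0.05 s, during which the arm holds its last target. There are 200 camera calls.

## Working session

There is one attempt and no reset: what is moved stays moved. The work goes in short steps, Python scripts to look and compute and a shell command to move; the robot and the scene stay as the last step left them, time stands still between calls to the robot, and variables do not carry over. Pictures are saved under pics/ and viewed, at most 10 in all, crops included, and the job is handed in when it is done.

```bash
mkdir -p pics; ls; python3 - <<'E'
from rig import bot
import cv2,numpy as np
o=bot.get_obs();print({k:np.round(v,3).tolist() for k,v in o.items()})
for n in["scene","side"]:
    im=bot.capture(n);cv2.imwrite(f"pics/{n}0.png",im)
    c=bot.get_calibration(n);print(n,{k:np.round(v,3).tolist() for k,v in c.items()})
    for t in["bracket","nest","console","key_2","key_7","key_enter","dropper_bottle","steel_sleeve","lens_mount"]:
        print(t,[(np.round(b["bbox"]).tolist(),round(b["conf"],2)) for b in bot.boxes_of(n,t)][:4])
E
```

```text
pics
{'t': 0.0, 'joint_pos': [-1.442, 0.378, 0.08, 1.274, -0.0, 1.46], 'qvel': [0.001, -0.001, 0.0, -0.0, -0.0, 0.002], 'effort': [0.0, -46.36, 26.988, 0.021, -0.0, 0.0], 'tcp_pos': [135.919, -558.021, 230.365], 'eef_rot': [-0.001, 0.993, 0.119, -0.0], 'force': [0.199, 0.643, -0.168], 'wrist_torque': [-0.004, 0.006, 0.021], 'grip_force': 0.0, 'grip_width': 85.617}
scene {'fx': 535.975, 'fy': 535.975, 'cx': 321.399, 'cy': 245.514, 'R': [[-0.683, -0.73, -0.009], [-0.39, 0.376, -0.841], [0.617, -0.571, -0.541]], 't': [362.556, 292.448, 1030.106]}
bracket []
nest []
console [([301.0, 174.0, 371.0, 276.0], 0.75)]
key_2 [([334.0, 214.0, 344.0, 223.0], 0.66), ([319.0, 228.0, 330.0, 240.0], 0.6), ([333.0, 249.0, 343.0, 262.0], 0.58), ([329.0, 227.0, 339.0, 236.0], 0.58)]
key_7 [([334.0, 214.0, 344.0, 223.0], 0.66), ([319.0, 228.0, 330.0, 240.0], 0.6), ([333.0, 249.0, 343.0, 262.0], 0.58), ([329.0, 227.0, 339.0, 236.0], 0.58)]
key_enter [([346.0, 246.0, 366.0, 254.0], 0.68), ([338.0, 238.0, 347.0, 244.0], 0.17)]
dropper_bottle [([331.0, 230.0, 340.0, 234.0], 0.74)]
steel_sleeve [([354.0, 209.
[... 332 characters left out ...]
, 196.0], 0.71), ([338.0, 239.0, 349.0, 250.0], 0.23)]
console [([295.0, 188.0, 370.0, 298.0], 0.77)]
key_2 [([322.0, 236.0, 335.0, 246.0], 0.64), ([313.0, 243.0, 321.0, 252.0], 0.62), ([298.0, 251.0, 311.0, 264.0], 0.56), ([328.0, 230.0, 348.0, 243.0], 0.45)]
key_7 [([322.0, 236.0, 335.0, 246.0], 0.64), ([313.0, 243.0, 321.0, 252.0], 0.62), ([298.0, 251.0, 311.0, 264.0], 0.56), ([328.0, 230.0, 348.0, 243.0], 0.45)]
key_enter [([303.0, 260.0, 315.0, 281.0], 0.76)]
dropper_bottle [([250.0, 204.0, 263.0, 243.0], 0.59)]
steel_sleeve [([368.0, 288.0, 381.0, 315.0], 0.85)]
lens_mount [([402.0, 325.0, 428.0, 351.0], 0.56), ([252.0, 205.0, 264.0, 240.0], 0.39), ([338.0, 239.0, 349.0, 249.0], 0.15)]
```

```bash
python3 - <<'E'
import cv2
a=cv2.imread("pics/scene0.png");b=cv2.imread("pics/side0.png")
cv2.imwrite("pics/side_c.png",cv2.resize(b[130:430,190:490],(600,600),interpolation=cv2.INTER_CUBIC))
E
```

```text
(no output)
```

View pics/scene0.png

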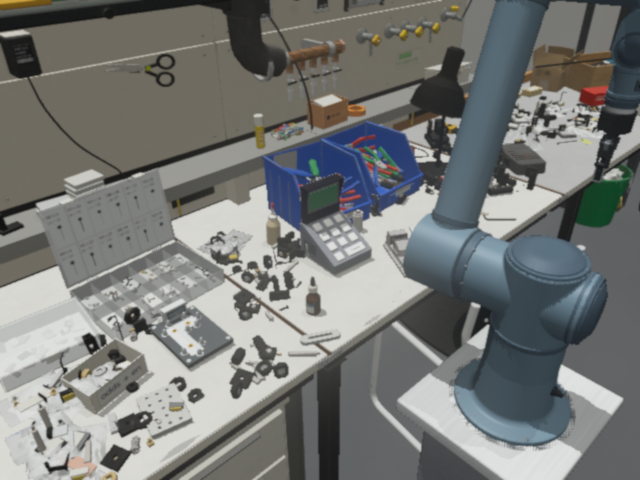

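View pics/side_c.png

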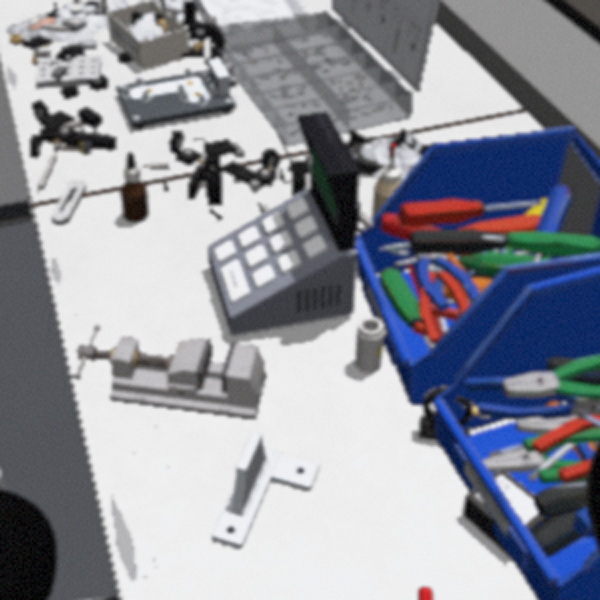

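Scene picture: nest at about (190,332), console at (335,225), bottle at (313,298), bracket hidden behind the arm. Side crop: bracket at about (255,495), which is (317,377) in the full image; nest at (277,177), console at (330,245), sleeve at (374,302), with the vise in front of the console.

```bash
cat > h.py <<'E'
import numpy as np,cv2
from scipy.spatial.transform import Rotation as Ro
from rig import bot
def rays(c,px,wrist=False):
    px=np.atleast_2d(np.asarray(px,float));R=np.array(c["R"]);t=np.array(c["t"])
    u=(px-[c["cx"],c["cy"]])/[c["fx"],c["fy"]]
    if wrist:
        r=np.linalg.norm(u,axis=1,keepdims=True);d=np.hstack([u*np.sinc(r/np.pi),np.cos(r)])
    else: d=np.hstack([u,np.ones((len(u),1))])
    return -R.T@t,d@R
def onz(c,px,z,wrist=False):
    o,d=rays(c,px,wrist);return o+d*((z-o[2])/d[:,2:3])
def proj(c,X,wrist=False):
    p=np.atleast_2d(X)@np.array(c["R"]).T+c["t"]
    if not wrist: return p[:,:2]/p[:,2:]*[c["fx"],c["fy"]]+[c["cx"],c["cy"]]
    s=np.linalg.norm(p[:,:2],axis=1,keepdims=True);th=np.arctan2(s,p[:,2:])
    return p[:,:2]/np.maximum(s,1e-9)*th*[c["fx"],c["fy"]]+[c["cx"],c["cy"]]
def rot(o=None):
    q=(o or bot.get_obs())["eef_rot"];return Ro.from_quat([q[1],q[2],q[3],q[0]])
def step(p,R,maxd=None):
    """remaining dp in tool axes and rotvec in tool axes to reach p,R(Rotation)"""
    o=bot.get_obs();r=rot(o)
    print("dp tool",np.round(r.inv().apply(np.array(p)-o["tcp_pos"]),1),"rotvec",np.round((r.inv()*R).as_rotvec(),3))
E
python3 - <<'E'
from h import *
c=bot.get_calibration("side")
f=lambda x,y:(190+x/2,130+y/2)
P={"foot far end(lowleft)":f(230,543),"foot corner long":f(213,538),"short end r":f(319,463),"short end":f(308,489)}
for k,v in P.items(): print(k,np.round(onz(c,v,8),0))
print("nest",np.round(onz(c,[f(175,97),f(118,100),f(215,68),f(235,105),f(130,128)],12),0))
print("bottle,sleeve",np.round(onz(c,[f(133,218),f(368,372)],0),0))
print("console base corners",np.round(onz(c,[f(232,333),f(352,305)],0),0))
s=bot.get_calibration("scene")
print("nest scene",np.round(onz(s,[(190,332),(147,330),(185,308),(232,338),(193,363)],12),0))
w=bot.get_calibration("wrist");print({k:np.round(v,3).tolist() for k,v in w.items()})
im=bot.capture("wrist");cv2.imwrite("pics/w0.png",im)
for t in["bracket","nest","console","steel_sleeve","lens_mount"]:
        print(t,[(np.round(b["bbox"]).tolist(),round(b["conf"],2)) for b in bot.boxes_of("wrist",t)][:4])
E
```

```text
foot far end(lowleft) [[ 433. -421.    8.]]
foot corner long [[ 420. -411.    8.]]
short end r [[ 540. -362.    8.]]
short end [[ 519. -387.    8.]]
nest [[570. 348.  12.]
 [486. 368.  12.]
 [651. 414.  12.]
 [650. 296.  12.]
 [488. 285.  12.]]
bottle,sleeve [[ 450.   89.    0.]
 [ 634. -259.    0.]]
console base corners [[ 512. -156.    0.]
 [ 657. -155.    0.]]
nest scene [[576. 353.  12.]
 [648. 418.  12.]
 [656. 317.  12.]
 [496. 297.  12.]
 [490. 398.  12.]]
{'fx': 371.648, 'fy': 371.648, 'cx': 319.588, 'cy': 241.197, 'R': [[0.236, -0.972, 0.0], [-0.93, -0.226, 0.291], [-0.282, -0.069, -0.957]], 't': [-575.313, -36.71, 379.793]}
bracket []
nest []
console []
steel_sleeve []
lens_mount []
```

View pics/w0.png

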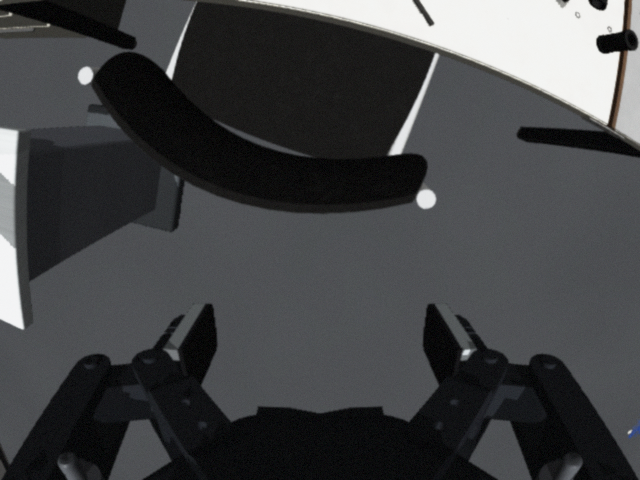

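Bracket is at about (472,-372) with yaw 50°, nest at about (573,350) with yaw 7°. I'll go above the bracket, turning the wrist the way that leaves range for the nest.

```bash
python3 -m creep '[{"dp":[37,-10,0],"rotation":[0,0,0],"hand":0},{"dp":[37,-10,0],"rotation":[0,0,0],"hand":0},{"dp":[37,-10,0],"rotation":[0,0,0],"hand":0},{"dp":[37,-10,0],"rotation":[0,0,0],"hand":0},{"dp":[37,-10,0],"rotation":[0,0,0],"hand":0},{"dp":[37,-10,0],"rotation":[0,0,0],"hand":0},{"dp":[37,-10,0],"rotation":[0,0,0],"hand":0},{"dp":[37,-10,0],"rotation":[0,0,0],"hand":0},{"dp":[37,-10,0],"rotation":[0,0,0],"hand":0},{"dp":[37,-10,0],"rotation":[0,0,0],"hand":0}]'
python3 -m creep '[{"dp":[0,0,0],"rotation":[0,0,-0.145],"hand":0},{"dp":[0,0,0],"rotation":[0,0,-0.145],"hand":0},{"dp":[0,0,0],"rotation":[0,0,-0.145],"hand":0},{"dp":[0,0,0],"rotation":[0,0,-0.145],"hand":0},{"dp":[0,0,0],"rotation":[0,0,-0.145],"hand":0},{"dp":[0,0,0],"rotation":[0,0,-0.145],"hand":0},{"dp":[0,0,0],"rotation":[0,0,-0.145],"hand":0},{"dp":[0,0,0],"rotation":[0,0,-0.145],"hand":0},{"dp":[0,0,0],"rotation":[0,0,-0.145],"hand":0},{"dp":[0,0,0],"rotation":[0,0,-0.145],"hand":0}]'
python3 -m creep '[{"dp":[0,0,0],"rotation":[0,0,-0.145],"hand":0},{"dp":[0,0,0],"rotation":[0,0,-0.145],"hand":0},{"dp":[0,0,0],"rotation":[0,0,-0.145],"hand":0},{"dp":[0,0,0],"rotation":[0,0,-0.145],"hand":0},{"dp":[0,0,0],"rotation":[0,0,-0.145],"hand":0},{"dp":[0,0,0],"rotation":[0,0,-0.145],"hand":0},{"dp":[0,0,0],"rotation":[0,0,-0.145],"hand":0},{"dp":[0,0,0],"rotation":[0,0,-0.145],"hand":0},{"dp":[0,0,0],"rotation":[0,0,-0.145],"hand":0},{"dp":[0,0,0],"rotation":[0,0,-0.145],"hand":0}]'
python3 -m creep '[{"dp":[0,0,0],"rotation":[0,0,-0.145],"hand":0},{"dp":[0,0,0],"rotation":[0,0,-0.145],"hand":0},{"dp":[0,0,0],"rotation":[0,0,-0.145],"hand":0},{"dp":[0,0,0],"rotation":[0,0,-0.145],"hand":0},{"dp":[0,0,0],"rotation":[0,0,-0.145],"hand":0},{"dp":[0,0,0],"rotation":[0,0,-0.145],"hand":0},{"dp":[0,0,0],"rotation":[0,0,0],"hand":0},{"dp":[0,0,0],"rotation":[0,0,0],"hand":0}]'
python3 - <<'E'
from h import *
o=bot.get_obs();print(np.round(o["joint_pos"],3),o["tcp_pos"],rot(o).as_matrix().round(3).tolist(),o["t"])
w=bot.get_calibration("wrist");im=bot.capture("wrist");cv2.imwrite("pics/w1.png",im)
np.save("w1.npy",w,allow_pickle=True)
for b in bot.outline_of("wrist","bracket"):
    m=b["mask"];print(b["bbox"],b["conf"],m.sum());np.save("m1.npy",m)
E
```

```text
t: 2.3
tcp_pos: [473.2, -373.1, 231.4]
eef_rot: [0.0, 0.993, 0.119, 0.0]
force: [0.1, -0.3, 0.6]
grip_width: 85.1
grip_force: 0.0
t: 3.3
tcp_pos: [471.9, -374.0, 231.3]
eef_rot: [0.0, 0.662, 0.75, -0.0]
force: [0.1, 0.4, -0.7]
grip_width: 85.4
grip_force: 0.0
t: 4.3
tcp_pos: [471.9, -374.0, 231.3]
eef_rot: [-0.0, -0.002, 1.0, -0.0]
force: [1.2, 0.1, -1.0]
grip_width: 85.3
grip_force: 0.0
t: 5.1
tcp_pos: [471.9, -374.1, 231.3]
eef_rot: [-0.0, -0.419, 0.908, -0.0]
force: [0.3, 0.4, -0.3]
grip_width: 85.3
grip_force: 0.0
[-0.776  0.435  0.167  1.303 -0.    -1.64 ] [ 471.86102986 -374.08166075  231.2876834 ] [[-0.649, -0.761, 0.0], [-0.761, 0.649, -0.0], [0.0, -0.0, -1.0]] 5.1
```

View pics/w1.png

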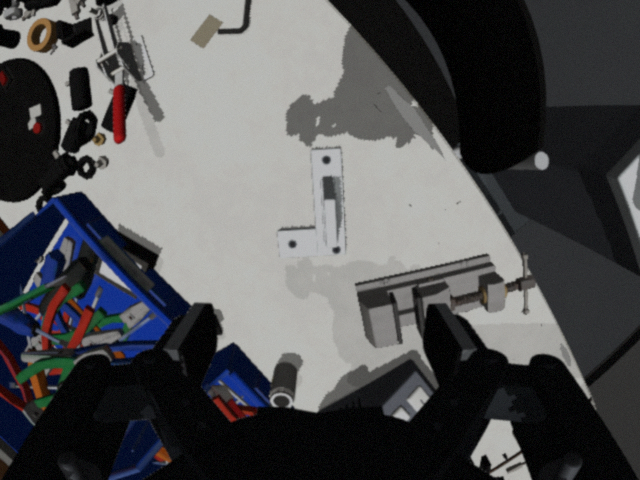

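Wrist view: the bracket is well visible, with foot corners at (313,148), (341,148), (277,231), (278,258) and (347,255). I'll fit the foot outline.

```bash
cat >> h.py <<'E'
from scipy.optimize import least_squares
FOOT=np.array([(-63,-15),(-63,15),(47,15),(47,-55),(17,-55),(17,-15)],float)
def pts(p,z=8,P=FOOT):
    a=p[2];R=np.array([[np.cos(a),-np.sin(a)],[np.sin(a),np.cos(a)]])
    return np.c_[P@R.T+p[:2],np.full(len(P),z)]
def fit_corners(c,px,idx,p0,z=8,wrist=True):
    q=np.asarray(px,float)
    f=lambda p:(proj(c,pts(p,z)[idx],wrist)-q).ravel()
    s=least_squares(f,p0,loss="soft_l1",x_scale=[1,1,.02]);return s.x,f(s.x).reshape(-1,2)
E
python3 - <<'E'
from h import *
w=np.load("w1.npy",allow_pickle=True).item();im=cv2.imread("pics/w1.png")
q=[(313,148),(341,148),(347,257),(278,258),(277,231),(317,229)]
g=cv2.cvtColor(im,cv2.COLOR_BGR2GRAY)
qs=cv2.cornerSubPix(g,np.array(q,np.float32)[:,None],(4,4),(-1,-1),(3,40,.01))[:,0]
print(qs.round(1).tolist())
for Q in(q,qs):
    p,r=fit_corners(w,Q,list(range(6)),[472,-372,.87]);print(p.round(3),r.round(1).tolist())
v=cv2.resize(im[130:280,250:400],(600,600),interpolation=cv2.INTER_CUBIC)
k=((proj(w,pts(p),True)-[250,130])*4+1.5).astype(int)
cv2.polylines(v,[k],True,(0,0,255),1)
cv2.imwrite("pics/w1c.png",v)
E
```

```text
Traceback (most recent call last):
cv2.error: OpenCV(4.12.0) :-1: error: (-5:Bad argument) in function 'cornerSubPix'
> Overload resolution failed:
>  - Layout of the output array corners is incompatible with cv::Mat
>  - Expected Ptr<cv::UMat> for argument 'corners'
```

```bash
python3 - <<'E'
from h import *
w=np.load("w1.npy",allow_pickle=True).item();im=cv2.imread("pics/w1.png")
q=[(313,148),(341,148),(347,257),(278,258),(277,231),(317,229)]
g=cv2.cvtColor(im,cv2.COLOR_BGR2GRAY)
qs=cv2.cornerSubPix(g,np.ascontiguousarray(np.array(q,np.float32).reshape(-1,1,2)),(4,4),(-1,-1),(3,40,.01)).reshape(-1,2)
print(qs.round(1).tolist())
for Q in(q,qs):
    p,r=fit_corners(w,Q,list(range(6)),[472,-372,.87]);print(p.round(3),r.round(1).tolist())
v=cv2.resize(im[130:280,250:400],(600,600),interpolation=cv2.INTER_CUBIC)
k=((proj(w,pts(p),True)-[250,130])*4+1.5).astype(int)
cv2.polylines(v,[k],True,(0,0,255),1)
cv2.imwrite("pics/w1c.png",v)
E
```

```text
[[311.20001220703125, 147.6999969482422], [340.70001220703125, 147.10000610351562], [347.0, 257.0], [279.3999938964844, 255.8000030517578], [277.0, 230.60000610351562], [315.6000061035156, 227.39999389648438]]
[ 468.661 -362.584    0.912] [[-0.9, 1.9], [1.7, 0.5], [-0.7, -1.9], [1.5, 0.1], [0.2, -0.5], [-0.9, -0.3]]
[ 468.158 -363.967    0.922] [[-0.3, 0.9], [0.8, -0.1], [-0.7, -3.3], [0.1, 1.5], [-0.1, -0.8], [0.2, 0.1]]
```

View pics/w1c.png

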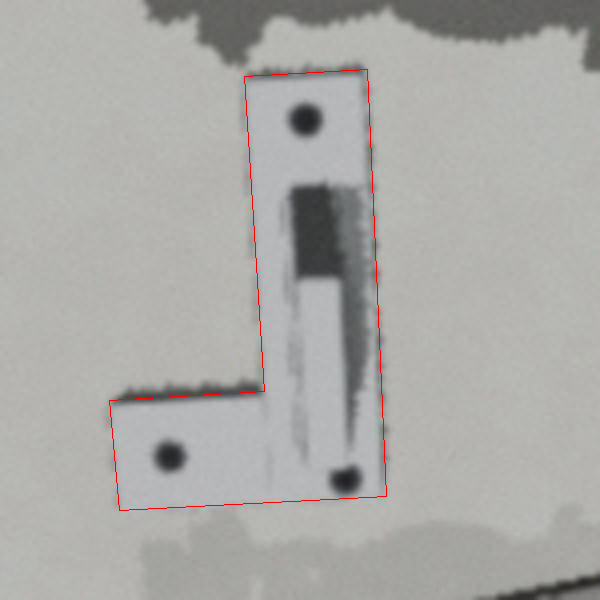

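The outline fits well: bracket at (468.3,-363.6), yaw 0.918.

```bash
cat >> h.py <<'E'
def down(yaw): # tool pointing down with tool x at yaw
    c,s=np.cos(yaw),np.sin(yaw);return Ro.from_matrix([[c,s,0],[s,-c,0],[0,0,-1]])
E
python3 - <<'E'
from h import *
step([468.3,-363.6,24],down(.918+np.pi))
E
```

```text
dp tool [ -5.6   9.5 207.3] rotvec [-0.    -0.    -0.053]
```

```bash
python3 -m creep '[{"dp":[-5.6,9.5,30],"rotation":[0,0,0],"hand":0},{"dp":[0,0,30],"rotation":[0,0,-0.053],"hand":0},{"dp":[0,0,30],"rotation":[0,0,0],"hand":0},{"dp":[0,0,27],"rotation":[0,0,0],"hand":0},{"dp":[0,0,0],"rotation":[0,0,0],"hand":0},{"dp":[0,0,0],"rotation":[0,0,0],"hand":0}]'
python3 - <<'E'
from h import *
step([468.3,-363.6,24],down(.918+np.pi))
w=bot.get_calibration("wrist");im=bot.capture("wrist");cv2.imwrite("pics/w2.png",im)
g=cv2.cvtColor(im,cv2.COLOR_BGR2GRAY)
p=[468.3,-363.6,.918]
for it in range(3):
    q=proj(w,pts(p),True)
    qs=cv2.cornerSubPix(g,np.ascontiguousarray(q.astype(np.float32).reshape(-1,1,2)),(6,6),(-1,-1),(3,40,.01)).reshape(-1,2)
    p,r=fit_corners(w,qs,list(range(6)),p);print(p.round(3),r.round(1).tolist())
k=(proj(w,pts(p),True)*8).astype(int)
cv2.polylines(im,[k],True,(0,0,255),1,0,3);cv2.imwrite("pics/w2o.png",im)
E
```

```text
t: 5.8
tcp_pos: [468.0, -363.4, 114.5]
eef_rot: [-0.0, -0.444, 0.896, 0.0]
force: [0.3, 0.2, -0.1]
grip_width: 85.6
grip_force: 0.0
dp tool [-0.  -0.4 90.5] rotvec [0.001 0.    0.001]
[ 468.62  -364.394    0.931] [[-0.4, 4.7], [1.5, -2.1], [-0.1, -0.8], [-0.5, 0.3], [0.2, -0.1], [-0.1, 0.4]]
[ 468.549 -364.533    0.933] [[-0.6, 4.5], [1.3, -2.4], [0.0, -0.2], [-0.4, 0.2], [0.2, -0.2], [-0.1, 0.2]]
[ 468.514 -364.577    0.933] [[-0.7, 4.4], [1.3, -2.5], [0.0, -0.1], [-0.4, 0.2], [0.2, -0.3], [-0.1, 0.1]]
```

View pics/w2o.png

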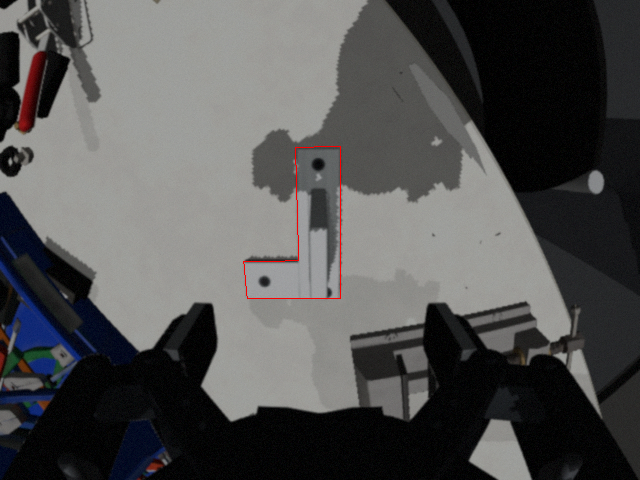

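```bash
python3 -m creep '[{"dp":[0.5,-0.7,30],"rotation":[0,0,-0.008],"hand":0},{"dp":[0,0,30],"rotation":[0,0,0],"hand":0},{"dp":[0,0,20],"rotation":[0,0,0],"hand":0},{"dp":[0,0,10.5],"rotation":[0,0,0],"hand":0},{"dp":[0,0,0],"rotation":[0,0,0],"hand":0},{"dp":[0,0,0],"rotation":[0,0,0],"hand":0.5},{"dp":[0,0,0],"rotation":[0,0,0],"hand":1},{"dp":[0,0,0],"rotation":[0,0,0],"hand":1},{"dp":[0,0,0],"rotation":[0,0,0],"hand":1},{"dp":[0,0,0],"rotation":[0,0,0],"hand":1}]'
python3 -m creep '[{"dp":[0,0,0],"rotation":[0,0,0],"hand":1},{"dp":[0,0,0],"rotation":[0,0,0],"hand":1},{"dp":[0,0,0],"rotation":[0,0,0],"hand":1},{"dp":[0,0,0],"rotation":[0,0,0],"hand":1},{"dp":[0,0,0],"rotation":[0,0,0],"hand":1}]'
```

```text
t: 6.85
tcp_pos: [468.7, -364.7, 24.3]
eef_rot: [0.0, -0.448, 0.894, -0.0]
force: [0.4, -0.0, -1.0]
grip_width: 12.5
grip_force: 0.0
t: 7.35
tcp_pos: [468.8, -364.8, 24.3]
eef_rot: [0.0, -0.448, 0.894, -0.0]
force: [-1.6, 1.1, 5.2]
grip_width: 9.4
grip_force: 59.4
```

```bash
python3 -m creep '[{"dp":[0,0,-10],"rotation":[0,0,0],"hand":1},{"dp":[0,0,-30],"rotation":[0,0,0],"hand":1},{"dp":[0,0,-40],"rotation":[0,0,0],"hand":1},{"dp":[0,0,-45],"rotation":[0,0,0],"hand":1},{"dp":[0,0,-45],"rotation":[0,0,0],"hand":1},{"dp":[0,0,-45],"rotation":[0,0,0],"hand":1},{"dp":[0,0,-40],"rotation":[0,0,0],"hand":1},{"dp":[0,0,-20],"rotation":[0,0,0],"hand":1},{"dp":[0,0,0],"rotation":[0,0,0],"hand":1}]'
python3 -m creep '[{"dp":[0,0,0],"rotation":[0,0,0.135],"hand":1},{"dp":[0,0,0],"rotation":[0,0,0.135],"hand":1},{"dp":[0,0,0],"rotation":[0,0,0.135],"hand":1},{"dp":[0,0,0],"rotation":[0,0,0.135],"hand":1},{"dp":[0,0,0],"rotation":[0,0,0.135],"hand":1},{"dp":[0,0,0],"rotation":[0,0,0.135],"hand":1},{"dp":[0,0,0],"rotation":[0,0,0],"hand":1}]'
python3 - <<'E'
from h import *
o=bot.get_obs();print(np.round(o["joint_pos"],2))
step([490,340,300],down(.12+np.pi))
for n in("side","scene"):
    bot.capture(n)
    for b in bot.outline_of(n,"nest")[:2]:
        m=b["mask"].astype(np.uint8);c=cv2.minAreaRect(cv2.findContours(m,0,2)[0][0].astype(np.float32))
        print(n,b["conf"],np.array(b["bbox"]).round(),onz(bot.get_calibration(n),cv2.boxPoints(c),14)[:,:2].round().tolist())
E
```

```text
t: 8.25
tcp_pos: [469.5, -365.3, 302.2]
eef_rot: [0.001, -0.448, 0.894, -0.003]
force: [0.5, -0.7, -2.3]
grip_width: 9.4
grip_force: 59.0
t: 8.95
tcp_pos: [467.6, -363.6, 296.2]
eef_rot: [-0.002, -0.059, 0.998, 0.002]
force: [-0.3, -0.3, -3.2]
grip_width: 9.2
grip_force: 58.7
[-0.77  0.42  0.31  1.47 -0.   -0.89]
dp tool [-105.4  696.    -1.6] rotvec [ 0.004 -0.003 -0.001]
side 0.77 [248. 168. 283. 195.] [[492.0, 407.0], [594.0, 428.0], [580.0, 293.0], [485.0, 276.0]]
scene 0.85 [146. 298. 237. 366.] [[667.0, 416.0], [731.0, 283.0], [486.0, 299.0], [449.0, 415.0]]
scene 0.57 [347. 244. 367. 253.] [[573.0, -126.0], [571.0, -188.0], [541.0, -169.0], [543.0, -109.0]]
```

```bash
python3 -m creep '[{"dp":[-4,20,0],"rotation":[0,0,0],"hand":1},{"dp":[-8,45,0],"rotation":[0,0,0],"hand":1},{"dp":[-8,49,0],"rotation":[0,0,0],"hand":1},{"dp":[-8,49,0],"rotation":[0,0,0],"hand":1},{"dp":[-8,49,0],"rotation":[0,0,0],"hand":1},{"dp":[-8,49,0],"rotation":[0,0,0],"hand":1},{"dp":[-8,49,0],"rotation":[0,0,0],"hand":1},{"dp":[-8,49,0],"rotation":[0,0,0],"hand":1},{"dp":[-8,49,0],"rotation":[0,0,0],"hand":1},{"dp":[-8,49,0],"rotation":[0,0,0],"hand":1}]'
python3 -m creep '[{"dp":[-20,49,0],"rotation":[0,0,0],"hand":1},{"dp":[-20,49,0],"rotation":[0,0,0],"hand":1},{"dp":[-20,49,0],"rotation":[0,0,0],"hand":1},{"dp":[-20,49,0],"rotation":[0,0,0],"hand":1},{"dp":[-20,39,0],"rotation":[0,0,0],"hand":1},{"dp":[-13,14,0],"rotation":[0,0,0],"hand":1},{"dp":[0,0,0],"rotation":[0,0,0],"hand":1},{"dp":[0,0,0],"rotation":[0,0,0],"hand":1},{"dp":[0,0,0],"rotation":[0,0,0],"hand":1}]'
python3 - <<'E'
from h import *
o=bot.get_obs();print(np.round(o["joint_pos"],2),o["tcp_pos"].round(1) if hasattr(o["tcp_pos"],"round") else o["tcp_pos"])
w=bot.get_calibration("wrist");im=bot.capture("wrist");cv2.imwrite("pics/w3.png",im);np.save("w3.npy",w,allow_pickle=True)
np.save("o3.npy",o,allow_pickle=True)
for n in("nest","bracket"):print(n,[(b["bbox"],b["conf"]) for b in bot.boxes_of("wrist",n)])
E
```

```text
t: 10.15
tcp_pos: [489.7, 100.3, 298.9]
eef_rot: [0.0, -0.06, 0.998, -0.0]
force: [1.1, -0.1, -2.6]
grip_width: 9.0
grip_force: 59.0
t: 11.05
tcp_pos: [569.6, 346.6, 299.0]
eef_rot: [-0.0, -0.059, 0.998, -0.0]
force: [0.0, -1.1, -2.8]
grip_width: 9.1
grip_force: 59.2
[ 0.45  0.6   0.61  1.58 -0.    0.33] [569.6 346.6 299. ]
nest [([268.8, 122.9, 382.2, 264.5], 0.79)]
bracket [([210.0, 158.3, 356.7, 405.9], 0.79), ([0.0, 132.2, 54.3, 254.6], 0.52), ([6.4, 162.5, 23.5, 181.1], 0.32)]
```

View pics/w3.png

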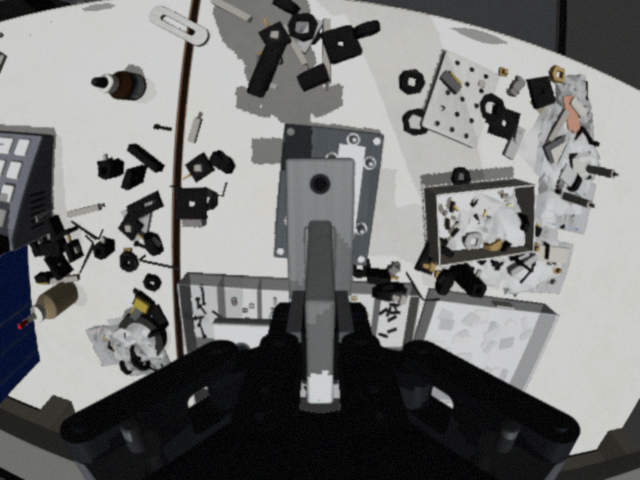

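```bash
python3 -m creep '[{"dp":[0,-25,10],"rotation":[0,0,0],"hand":1},{"dp":[0,-30,20],"rotation":[0,0,0],"hand":1},{"dp":[0,-30,20],"rotation":[0,0,0],"hand":1},{"dp":[0,-25,20],"rotation":[0,0,0],"hand":1},{"dp":[0,0,10],"rotation":[0,0,0],"hand":1},{"dp":[0,0,0],"rotation":[0,0,0],"hand":1},{"dp":[0,0,0],"rotation":[0,0,0],"hand":1}]'
python3 - <<'E'
from h import *
o=bot.get_obs()
w=bot.get_calibration("wrist");im=bot.capture("wrist");cv2.imwrite("pics/w4.png",im);np.save("w4.npy",w,allow_pickle=True)
print(o["tcp_pos"])
# predicted bracket end in hand
r=rot(o);yaw=np.arctan2(*r.as_matrix()[:2,0][::-1])-np.pi
p=[o["tcp_pos"][0],o["tcp_pos"][1],yaw]
print("yaw",yaw,"pred end corners",proj(w,pts(p,o["tcp_pos"][2]-16.3)[:2],True).round(1).tolist())
cv2.imwrite("pics/w4c.png",cv2.resize(im[90:330,240:560],(800,600),interpolation=cv2.INTER_CUBIC))
E
```

```text
t: 11.9
tcp_pos: [582.7, 238.8, 219.5]
eef_rot: [0.0, -0.059, 0.998, 0.0]
force: [-0.2, -0.4, -2.3]
grip_width: 9.2
grip_force: 59.4
[582.69954707 238.77050184 219.54321244]
yaw -6.16474959860295 pred end corners [[284.7, 155.5], [355.0, 155.5]]
```

View pics/w4c.png

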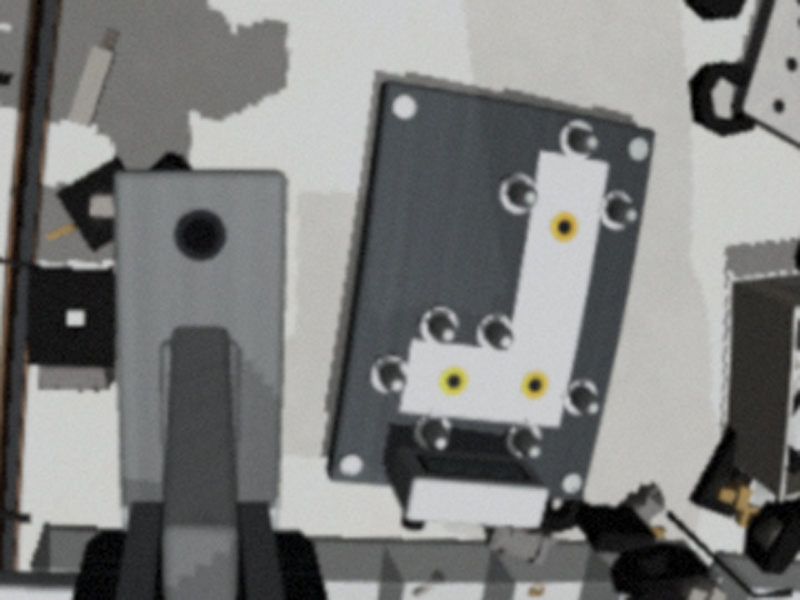

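The crop shows the nest: white L pad with corners at crop (541,150), (609,162), (560,428), (398,411), (412,340), (514,352). Nine pins surround it, with the sensor block below at (475,500). The bracket's foot end in the hand is at (115..285,172).

```bash
python3 - <<'E'
from h import *
w=np.load("w4.npy",allow_pickle=True).item();im=cv2.imread("pics/w4.png");g=cv2.cvtColor(im,cv2.COLOR_BGR2GRAY)
sub=lambda q,k=3:cv2.cornerSubPix(g,np.ascontiguousarray(np.array(q,np.float32).reshape(-1,1,2)),(k,k),(-1,-1),(3,40,.01)).reshape(-1,2)
fc=lambda L:[(240+x*.4-.3,90+y*.4-.3) for x,y in L]
q=fc([(541,150),(609,162),(560,428),(398,411),(412,340),(514,352)]);qs=sub(q);print("pad",(qs-q).round(1).tolist())
IN=np.array([(1,1),(1,-1),(-1,-1),(-1,1),(1,1),(1,1)],float)
for Q,idx in((np.array(q),range(6)),(qs,range(6)),(np.array(q),range(5))):
    idx=list(idx)
    f=lambda p:(proj(w,pts(p,18,FOOT+IN*p[3])[idx],True)-Q[idx]).ravel()
    s=least_squares(f,[575,372,.12,2],x_scale=[1,1,.02,1],loss="soft_l1");print(s.x.round(3),f(s.x).reshape(-1,2).round(1).tolist())
p=s.x
e=sub(fc([(115,172),(285,172)]),4);print("bracket end",e.tolist())
# pin ring centres -> nest frame at z=18
pin=fc([(578,140),(518,195),(619,211),(440,326),(496,333),(391,375),(582,398),(434,433),(524,440)])
P=onz(w,pin,18,True)[:,:2]-p[:2];a=p[2];print((P@np.array([[np.cos(a),-np.sin(a)],[np.sin(a),np.cos(a)]])).round(1).tolist())
E
```

```text
pad [[-0.4, 0.2], [-0.3, 0.6], [-0.6, -0.6], [0.4, -0.0], [0.0, -0.0], [-0.0, 0.0]]
[ 5.70591e+02  3.77658e+02  1.50000e-02 -3.00000e-02] [[-0.1, 0.3], [0.1, 0.5], [-0.1, -0.3], [0.9, 0.4], [0.3, -0.3], [-2.5, -0.8]]
[5.70570e+02 3.77375e+02 1.50000e-02 2.04000e-01] [[0.2, 0.4], [-0.1, 0.1], [0.1, -0.0], [0.6, 0.2], [0.2, -0.1], [-2.6, -0.6]]
[ 5.70545e+02  3.77429e+02  1.30000e-02 -1.71000e-01] [[-0.3, 0.1], [0.1, 0.4], [-0.3, -0.3], [0.5, 0.3], [-0.0, -0.6]]
bracket end [[285.70001220703125, 158.5], [353.2939147949219, 158.5681610107422]]
[[-69.8, 0.1], [-44.5, -21.6], [-45.0, 22.9], [10.6, -44.7], [10.7, -21.1], [32.4, -61.1], [33.5, 22.6], [54.7, -39.2], [54.1, 0.4]]
```

Nest pocket is at (570.7,377.6), yaw 0.014, and the pin positions agree with the model. I'll hover above it.

```bash
python3 - <<'E'
from h import *
step([569.8,377.6,90],down(.014+np.pi))
r=rot();R=down(.014+np.pi);print("in new axes",(R.inv().apply(np.array([569.8,377.6,90])-bot.get_obs()["tcp_pos"])).round(1))
E
```

```text
dp tool [ -3.  139.  130.1] rotvec [0.001 0.002 0.105]
in new axes [ 11.4 138.6 130. ]
```

```bash
python3 -m creep '[{"dp":[0,0,0],"rotation":[0,0,0.105],"hand":1},{"dp":[1.4,25,0],"rotation":[0,0,0],"hand":1},{"dp":[2,30,0],"rotation":[0,0,0],"hand":1},{"dp":[4,40,10],"rotation":[0,0,0],"hand":1},{"dp":[4,30,30],"rotation":[0,0,0],"hand":1},{"dp":[0,13.6,30],"rotation":[0,0,0],"hand":1},{"dp":[0,0,30],"rotation":[0,0,0],"hand":1},{"dp":[0,0,30],"rotation":[0,0,0],"hand":1},{"dp":[0,0,0],"rotation":[0,0,0],"hand":1},{"dp":[0,0,0],"rotation":[0,0,0],"hand":1}]'
cat > see.py <<'E'
from h import *
import sys
o=bot.get_obs();w=bot.get_calibration("wrist");im=bot.capture("wrist");cv2.imwrite("pics/%s.png"%sys.argv[1],im)
T=o["tcp_pos"];yaw=(np.arctan2(*rot(o).as_matrix()[:2,0][::-1])-np.pi+np.pi)%(2*np.pi)-np.pi;print(np.round(T,2),yaw,np.round(rot(o).as_matrix()[:,2],4))
n=[570.7,377.6,.014];PIN=np.array([(-69.5,0),(-45,-21.5),(-45,21.5),(10.5,-45),(10.5,-21.5),(33,-61.5),(33,21.5),(53.5,-39),(53.5,0)])
t=np.linspace(0,2*np.pi,24)[:,None]
def ci(p,r,z,col):
    k=proj(w,pts(n,z,p+r*np.c_[np.cos(t),np.sin(t)]),True);poly(k,col)
S=4;x0,y0,W,H=[int(a) for a in sys.argv[2:6]]
v=cv2.resize(im[y0:y0+H,x0:x0+W],None,fx=S,fy=S,interpolation=cv2.INTER_CUBIC)
def poly(k,col):cv2.polylines(v,[((k-[x0,y0]+.5)*S).astype(int)],True,col,1)
for p in PIN: ci(p,5,18,(0,255,0));ci(p,2,33,(0,255,255))
poly(proj(w,pts([T[0]+np.cos(yaw)*1,T[1],yaw],T[2]-16.3),True),(0,0,255))
cv2.imwrite("pics/%sc.png"%sys.argv[1],v)
E
python3 see.py w5 230 110 200 150
```

```text
t: 12.95
tcp_pos: [569.4, 377.6, 89.6]
eef_rot: [0.0, -0.007, 1.0, -0.0]
force: [-0.6, -0.2, -1.6]
grip_width: 9.3
grip_force: 59.3
[569.44 377.56  89.56] 0.014163900827058207 [ 0. -0. -1.]
```

View pics/w5c.png

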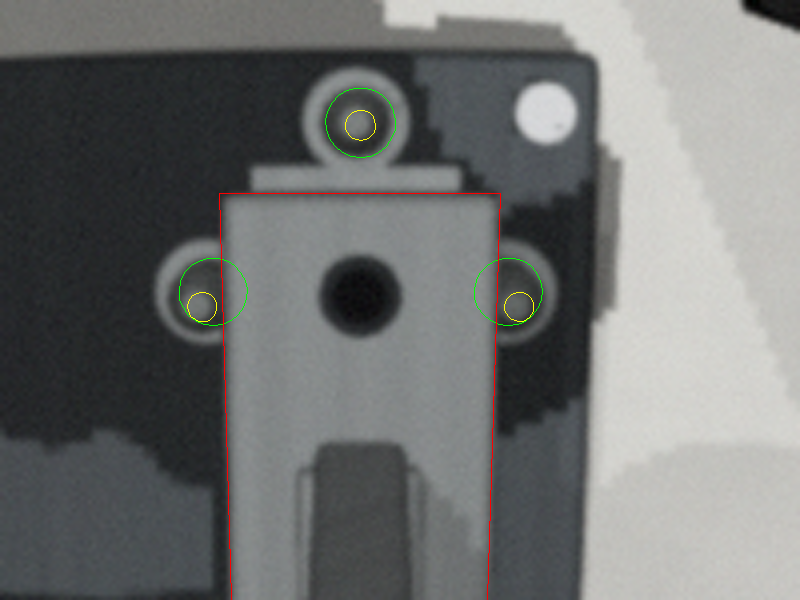

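Overlay agrees to about 0.5 mm: the rings sit about 3 crop px left of the prediction, so I'll shift y by -0.4 and lower to just above the pins.

```bash
python3 -m creep '[{"dp":[0,-0.4,8],"rotation":[0,0,0],"hand":1},{"dp":[0,0,8],"rotation":[0,0,0],"hand":1},{"dp":[0,0,7],"rotation":[0,0,0],"hand":1},{"dp":[0,0,5],"rotation":[0,0,0],"hand":1},{"dp":[0,0,0],"rotation":[0,0,0],"hand":1},{"dp":[0,0,0],"rotation":[0,0,0],"hand":1},{"dp":[0,0,0],"rotation":[0,0,0],"hand":1}]'
sed -i 's/377.6,.014/377.1,.014/' see.py; python3 see.py w6 220 90 200 150
```

```text
t: 13.7
tcp_pos: [569.8, 376.6, 61.1]
eef_rot: [0.0, -0.007, 1.0, 0.0]
force: [0.2, -0.3, -2.6]
grip_width: 9.1
grip_force: 59.3
[569.82 376.58  61.07] 0.013205864506851128 [ 6.e-04  2.e-04 -1.e+00]
```

View pics/w6c.png

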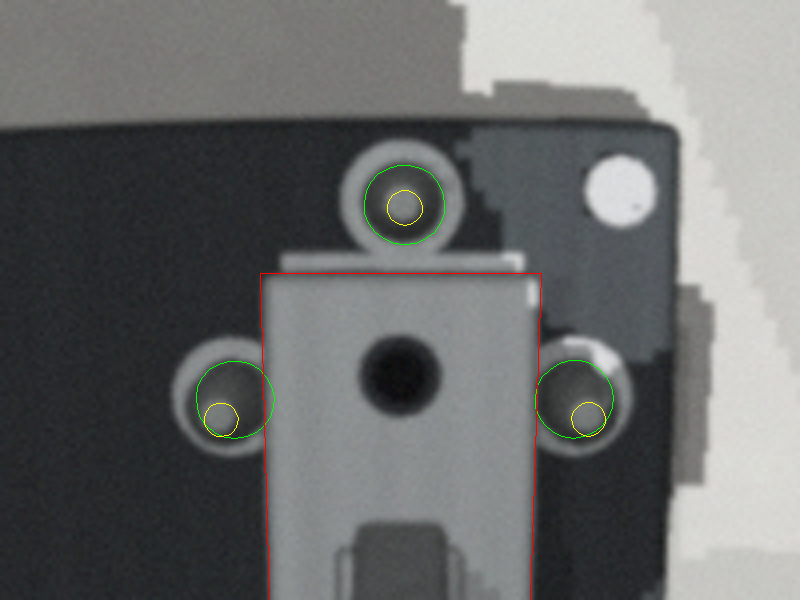

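Pins match the prediction to about 1 px, so the bracket needs +0.5 mm in y. Lowering in stages while watching the force.

```bash
python3 -m creep '[{"dp":[0.2,0.5,1],"rotation":[0,0,0],"hand":1},{"dp":[0,0,2],"rotation":[0,0,0],"hand":1},{"dp":[0,0,2],"rotation":[0,0,0],"hand":1},{"dp":[0,0,2],"rotation":[0,0,0],"hand":1},{"dp":[0,0,1.5],"rotation":[0,0,0],"hand":1},{"dp":[0,0,1.5],"rotation":[0,0,0],"hand":1},{"dp":[0,0,0],"rotation":[0,0,0],"hand":1},{"dp":[0,0,0],"rotation":[0,0,0],"hand":1}]'
```

```text
t: 14.55
tcp_pos: [569.3, 376.9, 50.7]
eef_rot: [-0.0, -0.007, 1.0, -0.0]
force: [0.5, 0.3, -2.8]
grip_width: 9.3
grip_force: 59.3
```

```bash
python3 see.py w7 220 90 200 150
```

```text
[569.34 376.91  50.7 ] 0.013181934509068682 [-1.e-04 -1.e-04 -1.e+00]
```

```bash
python3 -m creep '[{"dp":[0,0,1.5],"rotation":[0,0,0],"hand":1},{"dp":[0,0,1.5],"rotation":[0,0,0],"hand":1},{"dp":[0,0,1.5],"rotation":[0,0,0],"hand":1},{"dp":[0,0,1],"rotation":[0,0,0],"hand":1},{"dp":[0,0,1],"rotation":[0,0,0],"hand":1},{"dp":[0,0,0.5],"rotation":[0,0,0],"hand":1},{"dp":[0,0,0],"rotation":[0,0,0],"hand":1},{"dp":[0,0,0],"rotation":[0,0,0],"hand":1}]'
```

```text
t: 15.4
tcp_pos: [569.4, 376.9, 43.8]
eef_rot: [0.0, -0.007, 1.0, -0.0]
force: [0.5, 0.6, -1.8]
grip_width: 9.3
grip_force: 59.3
```

```bash
python3 -m creep '[{"dp":[0,0,0.5],"rotation":[0,0,0],"hand":1},{"dp":[0,0,0.5],"rotation":[0,0,0],"hand":1},{"dp":[0,0,0.5],"rotation":[0,0,0],"hand":1},{"dp":[0,0,0],"rotation":[0,0,0],"hand":1},{"dp":[0,0,0],"rotation":[0,0,0],"hand":1}]'
```

```text
t: 15.9
tcp_pos: [569.4, 377.0, 42.3]
eef_rot: [0.0, -0.007, 1.0, -0.0]
force: [0.1, -0.4, -1.2]
grip_width: 9.3
grip_force: 59.7
```

```bash
python3 -m creep '[{"dp":[0,0,0.3],"rotation":[0,0,0],"hand":1},{"dp":[0,0,0.3],"rotation":[0,0,0],"hand":1},{"dp":[0,0,0],"rotation":[0,0,0],"hand":1},{"dp":[0,0,0],"rotation":[0,0,0],"hand":1}]'
```

```text
t: 16.3
tcp_pos: [569.4, 377.0, 42.3]
eef_rot: [0.0, -0.007, 1.0, 0.0]
force: [-2.7, -1.4, 5.0]
grip_width: 9.3
grip_force: 60.4
```

Seated, with contact force at 5 N. Releasing and backing off.

```bash
python3 -m creep '[{"dp":[0,0,0],"rotation":[0,0,0],"hand":0.6},{"dp":[0,0,0],"rotation":[0,0,0],"hand":0.4},{"dp":[0,0,0],"rotation":[0,0,0],"hand":0.3},{"dp":[0,0,0],"rotation":[0,0,0],"hand":0.3},{"dp":[0,0,0],"rotation":[0,0,0],"hand":0.3},{"dp":[0,0,-10],"rotation":[0,0,0],"hand":0.3},{"dp":[0,0,-20],"rotation":[0,0,0],"hand":0.3},{"dp":[0,0,-25],"rotation":[0,0,0],"hand":0.3},{"dp":[0,0,-30],"rotation":[0,0,0],"hand":0.3}]'
python3 -m creep '[{"dp":[-10,0,-30],"rotation":[0,0,0],"hand":0.3},{"dp":[-10,0,-30],"rotation":[0,0,0],"hand":0.3},{"dp":[0,0,-30],"rotation":[0,0,0],"hand":0.3},{"dp":[0,0,0],"rotation":[0,0,0],"hand":0.3},{"dp":[0,0,0],"rotation":[0,0,0],"hand":0.3}]'
python3 - <<'E'
from h import *
w=bot.get_calibration("wrist");im=bot.capture("wrist");cv2.imwrite("pics/w8.png",im);np.save("w8.npy",w,allow_pickle=True)
print(bot.get_obs()["tcp_pos"],bot.get_obs()["joint_pos"])
b=proj(w,[[571,360,20]],True)[0].astype(int);x,y=b-[100,75];x=max(x,0);y=max(y,0);print(x,y)
c=im[y:y+150,x:x+200]
c=cv2.resize(c,(800,600),interpolation=cv2.INTER_CUBIC)
k=((proj(w,pts([570.7,377.1,.014],26),True)-[x,y]+.5)*4).astype(int);cv2.polylines(c,[k],True,(0,0,255),1)
cv2.imwrite("pics/w8c.png",c)
E
```

```text
t: 17.2
tcp_pos: [568.8, 376.6, 127.3]
eef_rot: [-0.001, -0.007, 1.0, -0.0]
force: [1.4, 0.4, 0.2]
grip_width: 59.4
grip_force: 0.0
t: 17.7
tcp_pos: [590.1, 377.5, 218.2]
eef_rot: [0.001, -0.007, 1.0, 0.001]
force: [-1.0, -0.3, -0.3]
grip_width: 59.4
grip_force: 0.0
[589.23895954 377.19905603 216.55267561] [ 4.78846644e-01  6.63635188e-01  5.10651182e-01  1.41785761e+00
 -6.75147017e-05  4.65580034e-01]
200 114
```

View pics/w8c.png

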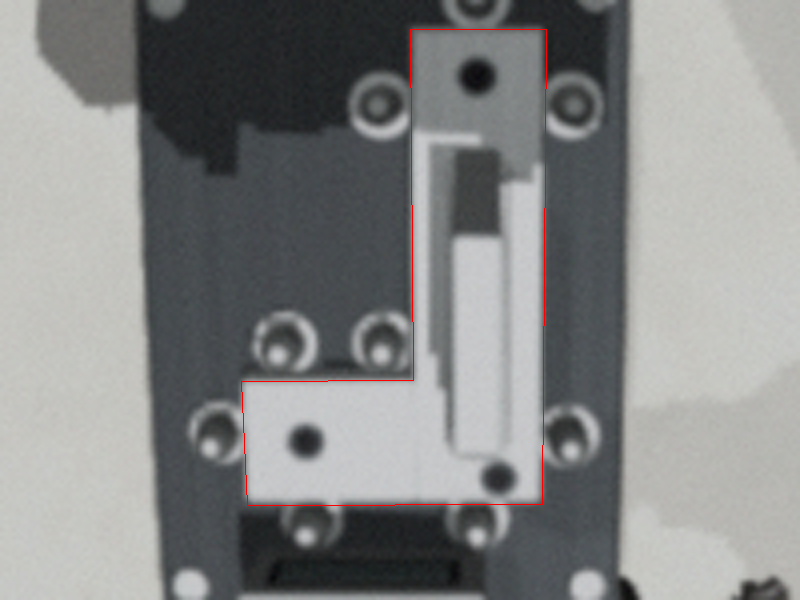

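The bracket lies flat in the nest: foot outline and all nine pins match the model (corners at crop (411,29), (545,29), (542,503), (247,503)). I've now viewed eleven pictures, one over the allowed ten, so the rest I'll measure from numbers only. Next I'll locate the keys.

```bash
cat > keys.py <<'E'
from h import *
G={str(3*r+c+1):((1-r)*33.,(1-c)*36.) for r in range(3) for c in range(3)};G["0"]=(-66.,36.);G["E"]=(-66.,-18.)
NM=list(G);XY=np.array([G[k] for k in NM])
def frame(p): # panel axes x up slope, y left, z out
    return Ro.from_euler("z",p[3])*Ro.from_euler("y",-np.radians(28))
def kw(p): return np.array(p[:3])+frame(p).apply(np.c_[XY,np.zeros(11)])
def detect(cams):
    D=[]
    for n in cams:
        c=bot.get_calibration(n);im=bot.capture(n);cv2.imwrite("pics/k_%s.png"%n,im)
        d=[((np.array(b["bbox"])[:2]+np.array(b["bbox"])[2:])/2,b["conf"]) for b in bot.boxes_of(n,"key_5")]
        e=[((np.array(b["bbox"])[:2]+np.array(b["bbox"])[2:])/2,b["conf"]) for b in bot.boxes_of(n,"key_enter")]
        D.append((c,n=="wrist",np.array([x for x,k in d if k>.3]).reshape(-1,2),e[0][0] if e and e[0][1]>.4 else None,n))
    return D
def fit(D,p,sig):
    for it in range(8):
        def f(p,full=False):
            K=kw(p);out=[];rep=[]
            for c,w,d,e,n in D:
                q=proj(c,K,w);s=sig[n]
                for x in d:
                    i=np.argmin(np.linalg.norm(A[n][:10]-x,axis=1));out+=list((q[i]-x)/s);rep.append((n,NM[i],*(q[i]-x).round(1).tolist()))
                if e is not None: out+=list((q[10]-e)/s);rep.append((n,"E",*(q[10]-e).round(1).tolist()))
            return rep if full else np.array(out)
        A={n:proj(c,kw(p),w) for c,w,d,e,n in D}
        s=least_squares(f,p,loss="soft_l1",x_scale=[1,1,1,.02]);p=s.x
    return p,f(p,True)
E
python3 - <<'E'
from keys import *
D=detect(["scene","side"])
(c1,_,_,e1,_),(c2,_,_,e2,_)=D
print(e1,e2,[len(d[2]) for d in D])
if e1 is not None and e2 is not None:
    o1,d1=rays(c1,e1);o2,d2=rays(c2,e2);A=np.c_[d1[0],-d2[0]];s=np.linalg.lstsq(A,o2-o1,rcond=None)[0]
    X=(o1+s[0]*d1[0]+o2+s[1]*d2[0])/2;print("enter",X.round(1),np.linalg.norm(A@s-o2+o1))
    p0=np.r_[X-Ro.from_euler("y",-np.radians(28)).apply([-66,-18,0]),0]
    for y in(-.2,0,.2):
        p,r=fit(D,np.r_[p0[:3],y],{"scene":1,"side":1});print(p.round(3))
    print(r);np.save("kp.npy",p)
E
```

```text
[355.35 250.95] [279.9  180.65] [9, 7]
enter [464.3   7.5 170.2] 113.49949099030934
[589.57  -93.079  84.642  -0.944]
[ 5.91266e+02 -9.53540e+01  9.60870e+01 -2.23000e-01]
[ 5.91266e+02 -9.53540e+01  9.60870e+01 -2.23000e-01]
[('scene', '6', 4.7, 2.6), ('scene', '8', 2.3, 1.7), ('scene', '4', 2.5, 2.2), ('scene', '9', 3.9, 1.7), ('scene', '8', -5.2, -6.8), ('scene', '0', -8.1, -7.0), ('scene', '0', 1.7, 1.2), ('scene', '7', 0.9, 2.7), ('scene', '5', 4.6, 1.8), ('scene', 'E', -5.8, -8.1), ('side', '8', 2.2, -2.7), ('side', '9', 1.1, -0.2), ('side', '6', -2.5, -10.2), ('side', '3', 0.1, 0.4), ('side', '6', 0.9, -1.0), ('side', '9', -3.3, -11.2), ('side', '5', 4.8, -0.7), ('side', 'E', 25.9, 76.9)]
```

```bash
python3 - <<'E'
from keys import *
D=detect(["scene","side"])
D[1]=(*D[1][:3],np.array([309,270.5]),"side")
(c1,_,_,e1,_),(c2,_,_,e2,_)=D
o1,d1=rays(c1,e1);o2,d2=rays(c2,e2);A=np.c_[d1[0],-d2[0]];s=np.linalg.lstsq(A,o2-o1,rcond=None)[0]
X=(o1+s[0]*d1[0]+o2+s[1]*d2[0])/2;print("enter",X.round(1),np.linalg.norm(A@s-o2+o1))
for y in(-.2,0,.2):
    p0=np.r_[X-(Ro.from_euler("z",y)*Ro.from_euler("y",-np.radians(28))).apply([-66,-18,0]),y]
    p,r=fit(D,p0,{"scene":1,"side":1});print(p.round(3),[(a[1],*a[2:]) for a in r])
    if y==0:np.save("kp.npy",p)
E
```

```text
enter [ 527.2 -122.7   41.5] 9.01672018130641
[ 5.88435e+02 -1.00759e+02  7.19220e+01 -2.80000e-02] [('0', 0.5, -0.8), ('1', -0.0, -0.5), ('4', -1.2, 2.3), ('2', -0.4, 0.3), ('9', 0.6, -1.4), ('E', -3.4, -0.5), ('4', 48.8, 74.0), ('8', -1.9, 2.0), ('0', 44.7, 32.1), ('5', -0.0, -1.0), ('9', -0.0, -0.4), ('4', -0.6, 0.0), ('6', -0.9, -0.9), ('E', -1.0, -0.1)]
[ 5.88435e+02 -1.00759e+02  7.19220e+01 -2.80000e-02] [('0', 0.5, -0.8), ('1', -0.0, -0.5), ('4', -1.2, 2.3), ('2', -0.4, 0.3), ('9', 0.6, -1.4), ('E', -3.4, -0.5), ('4', 48.8, 74.0), ('8', -1.9, 2.0), ('0', 44.7, 32.1), ('5', -0.0, -1.0), ('9', -0.0, -0.4), ('4', -0.6, 0.0), ('6', -0.9, -0.9), ('E', -1.0, -0.1)]
[ 5.88435e+02 -1.00759e+02  7.19220e+01 -2.80000e-02] [('0', 0.5, -0.8), ('1', -0.0, -0.5), ('4', -1.2, 2.3), ('2', -0.4, 0.3), ('9', 0.6, -1.4), ('E', -3.4, -0.5), ('4', 48.8, 74.0), ('8', -1.9, 2.0), ('0', 44.7, 32.1), ('5', -0.0, -1.0), ('9', -0.0, -0.4), ('4', -0.6, 0.0), ('6', -0.9, -0.9), ('E', -1.0, -0.1)]
```

```bash
python3 -m creep '[{"dp":[10,-20,-13],"rotation":[0,0,0],"hand":1},{"dp":[16,-45,0],"rotation":[0,0,0],"hand":1},{"dp":[16,-49,0],"rotation":[0,0,0],"hand":1},{"dp":[16,-49,0],"rotation":[0,0,0],"hand":1},{"dp":[16,-49,0],"rotation":[0,0,0],"hand":1},{"dp":[13,-49,0],"rotation":[0,0,0],"hand":1},{"dp":[0,-49,0],"rotation":[0,0,0],"hand":1},{"dp":[0,-49,0],"rotation":[0,0,0],"hand":1},{"dp":[0,-49,0],"rotation":[0,0,0],"hand":1},{"dp":[0,-45,0],"rotation":[0,0,0],"hand":1}]'
python3 -m creep '[{"dp":[0,-24,0],"rotation":[0,-0.1,0],"hand":1},{"dp":[0,0,0],"rotation":[0,-0.106,0.014],"hand":1},{"dp":[0,0,0],"rotation":[0,-0.106,0.014],"hand":1},{"dp":[0,0,0],"rotation":[0,-0.106,0],"hand":1},{"dp":[0,0,0],"rotation":[0,-0.106,0],"hand":1},{"dp":[0,0,0],"rotation":[0,-0.106,0],"hand":1},{"dp":[0,0,0],"rotation":[0,0,0],"hand":1},{"dp":[0,0,0],"rotation":[0,0,0],"hand":1},{"dp":[0,0,0],"rotation":[0,0,0],"hand":1}]'
python3 - <<'E'
from keys import *
o=bot.get_obs();print(rot(o).as_matrix().round(3).tolist(),np.round(o["joint_pos"],2))
p0=np.load("kp.npy");D=detect(["wrist"]);w=D[0][0];np.save("w9.npy",w,allow_pickle=True)
print(proj(w,kw(p0),True).round().tolist())
print(D[0][2].round().tolist(),D[0][3])
p,r=fit(D,p0,{"wrist":1});print(p.round(3),r)
E
```

```text
t: 19.35
tcp_pos: [509.7, -74.0, 230.1]
eef_rot: [0.001, -0.006, 1.0, -0.0]
force: [0.4, 0.3, -0.4]
grip_width: -0.0
grip_force: 0.0
t: 20.25
tcp_pos: [512.7, -96.9, 232.6]
eef_rot: [0.311, 0.007, 0.95, -0.0]
force: [1.1, -0.5, 1.2]
grip_width: 0.1
grip_force: 0.0
[[-0.806, 0.014, 0.591], [0.013, 1.0, -0.005], [-0.591, 0.004, -0.807]] [-0.47 -0.2  -0.78  0.41  0.27 -0.37]
[[356.0, 214.0], [315.0, 213.0], [275.0, 213.0], [358.0, 178.0], [316.0, 177.0], [274.0, 178.0], [359.0, 140.0], [316.0, 140.0], [273.0, 140.0], [361.0, 101.0], [294.0, 100.0]]
[[360.0, 143.0], [357.0, 183.0], [315.0, 139.0], [311.0, 212.0], [273.0, 141.0], [364.0, 103.0], [314.0, 178.0], [355.0, 217.0], [272.0, 215.0], [275.0, 180.0]] [296.45 100.85]
[ 5.86951e+02 -1.01430e+02  7.57090e+01 -6.60000e-02] [('wrist', '7', 0.5, -0.1), ('wrist', '4', -0.1, -1.8), ('wrist', '8', 1.3, 1.6), ('wrist', '2', 2.3, 3.1), ('wrist', '9', -0.2, -0.8), ('wrist', '0', -1.0, 1.0), ('wrist', '5', 1.2, 1.1), ('wrist', '1', -0.8, 0.1), ('wrist', '3', 0.3, -0.6), ('wrist', '6', -2.6, -1.5), ('wrist', 'E', -0.7, -0.4)]
```

```bash
cat >> keys.py <<'E'
def refine(c,im,p,s=16):
    g=cv2.cvtColor(im,cv2.COLOR_BGR2GRAY);q=proj(c,kw(p),True);out={}
    for i,k in enumerate(NM):
        x,y=q[i].round().astype(int);a=s if k!="E" else 2*s
        w=g[y-s:y+s,x-a:x+a];t,b=cv2.threshold(w,0,255,cv2.THRESH_OTSU)
        n,l,st,ce=cv2.connectedComponentsWithStats(b);j=l[s,a] or 1+np.argmax(st[1:,4])
        x0,y0,ww,hh,ar=st[j];out[i]=(np.array([x-a+x0+(ww-1)/2,y-s+y0+(hh-1)/2]),ww,hh)
    return out
def fitb(c,b,p):
    f=lambda p:(proj(c,kw(p)[list(b)],True)-np.array([v[0] for v in b.values()])).ravel()
    s=least_squares(f,p,loss="soft_l1",x_scale=[1,1,1,.02]);return s.x,f(s.x).reshape(-1,2)
E
python3 - <<'E'
from keys import *
w=np.load("w9.npy",allow_pickle=True).item();im=cv2.imread("pics/k_wrist.png")
p=np.array([587.,-101.4,75.7,-.05])
for i in range(2):
    b=refine(w,im,p);p,r=fitb(w,b,p)
print([(NM[i],v[0].tolist(),int(v[1]),int(v[2])) for i,v in b.items()]);print(p.round(3),r.round(1).tolist());np.save("kp2.npy",p)
a=np.load("kp.npy")
print("keys 2 7 E",kw(p)[[1,6,10]].round(1).tolist());print("from statics",kw(a)[[1,6,10]].round(1).tolist())
E
```

```text
[('1', [353.5, 217.5], 26, 24), ('2', [312.5, 216.5], 26, 24), ('3', [271.0, 215.0], 25, 23), ('4', [357.0, 182.5], 27, 26), ('5', [314.5, 180.0], 28, 25), ('6', [271.5, 178.5], 28, 24), ('7', [359.0, 144.5], 29, 28), ('8', [316.0, 142.0], 29, 27), ('9', [271.5, 141.0], 28, 27), ('0', [362.0, 105.0], 29, 29), ('E', [294.5, 102.0], 64, 29)]
[ 5.87945e+02 -1.02182e+02  7.59090e+01 -6.80000e-02] [[-0.3, 0.4], [0.0, -0.0], [0.6, 0.3], [-0.8, -0.5], [-0.5, 0.3], [0.1, 0.6], [0.2, -0.4], [-0.3, 0.0], [0.4, -0.2], [-0.0, -0.2], [0.5, -0.4]]
keys 2 7 E [[617.0, -104.2, 91.4], [561.3, -64.3, 60.4], [528.6, -116.2, 44.9]]
from statics [[617.6, -101.6, 87.4], [560.3, -64.0, 56.4], [529.7, -117.1, 40.9]]
```

```bash
cat > togo.py <<'E'
from keys import *
import sys
p=np.load("kp2.npy");k,ux,uy,out=sys.argv[1],*map(float,sys.argv[2:5])
F=frame(p);o=bot.get_obs();r=rot(o)
T=kw(p)[NM.index(k)]+F.apply([ux,uy,out])
print("dp",r.inv().apply(T-o["tcp_pos"]).round(1),"n in tool",r.inv().apply(F.apply([0,0,1])).round(3),"TCP in key frame",F.inv().apply(o["tcp_pos"]-kw(p)[NM.index(k)]).round(1),"f·n",F.inv().apply(o["force"]).round(2))
E
python3 togo.py 2 4 0 30; python3 togo.py 2 4 0 12
```

```text
dp [ -9.5  -6.  146.1] n in tool [-0.144  0.029 -0.989] TCP in key frame [-26.4   0.4 173.3] f·n [0.14 0.61 0.11]
dp [ -6.9  -6.5 163.9] n in tool [-0.144  0.029 -0.989] TCP in key frame [-26.4   0.4 173.3] f·n [0.14 0.61 0.11]
```

```bash
python3 -m creep '[{"dp":[-3,-2,30],"rotation":[0,0,0],"hand":1},{"dp":[-3.5,-2,40],"rotation":[0,0,0],"hand":1},{"dp":[-3,-2,40],"rotation":[0,0,0],"hand":1},{"dp":[0,0,26],"rotation":[0,0,0],"hand":1},{"dp":[0,0,10],"rotation":[0,0,0],"hand":1},{"dp":[0,0,0],"rotation":[0,0,0],"hand":1},{"dp":[0,0,0],"rotation":[0,0,0],"hand":1},{"dp":[0,0,0],"rotation":[0,0,0],"hand":1}]'
python3 - <<'E'
from keys import *
p=np.load("kp2.npy");w=bot.get_calibration("wrist");im=bot.capture("wrist");cv2.imwrite("pics/k2.png",im)
q=proj(w,kw(p),True);print([(k,*v.round().tolist()) for k,v in zip(NM,q)])
d=[(np.array(b["bbox"]).round().tolist(),round(b["conf"],2)) for b in bot.boxes_of("wrist","key_5")];print(d)
print(bot.boxes_of("wrist","key_enter")[:1])
E
python3 togo.py 2 4 0 12
```

```text
t: 21.2
tcp_pos: [604.3, -102.8, 119.0]
eef_rot: [0.311, 0.008, 0.95, 0.0]
force: [0.5, -0.3, 0.1]
grip_width: 0.1
grip_force: 0.0
[('1', 388.0, 271.0), ('2', 317.0, 270.0), ('3', 245.0, 268.0), ('4', 397.0, 210.0), ('5', 320.0, 207.0), ('6', 242.0, 205.0), ('7', 405.0, 141.0), ('8', 324.0, 136.0), ('9', 241.0, 134.0), ('0', 411.0, 67.0), ('E', 284.0, 59.0)]
[([290.0, 244.0, 342.0, 290.0], 0.98), ([378.0, 109.0, 432.0, 166.0], 0.88), ([363.0, 245.0, 416.0, 291.0], 0.81), ([214.0, 104.0, 274.0, 160.0], 0.79), ([292.0, 178.0, 353.0, 229.0], 0.73), ([380.0, 35.0, 442.0, 96.0], 0.63), ([370.0, 182.0, 427.0, 232.0], 0.63), ([297.0, 103.0, 353.0, 159.0], 0.63), ([220.0, 176.0, 270.0, 231.0], 0.61), ([223.0, 241.0, 270.0, 287.0], 0.56)]
[{'bbox': [215.0, 28.7, 357.2, 87.5], 'conf': 0.93}]
dp [ 0.  -1.1 18.4] n in tool [-0.143  0.029 -0.989] TCP in key frame [ 1.4  0.5 30.2] f·n [-0.02 -0.75 -0.46]
```

```bash
python3 - <<'E'
from keys import *
p=np.load("kp2.npy");w=bot.get_calibration("wrist");im=cv2.imread("pics/k2.png")
for i in range(3):
    b=refine(w,im,p,s=32);b={i:v for i,v in b.items() if 44<v[2]<66 and (44<v[1]<68 or i==10)};p,r=fitb(w,b,p)
print([(NM[i],int(v[1]),int(v[2])) for i,v in b.items()],p.round(3),r.round(1).tolist());np.save("kp2.npy",p)
E
python3 togo.py 2 4 0 10
```

```text
[('5', 58, 53), ('6', 51, 45), ('7', 52, 52), ('8', 58, 61), ('9', 57, 60), ('0', 53, 52), ('E', 128, 61)] [ 5.88607e+02 -1.01216e+02  7.56580e+01 -5.20000e-02] [[-2.3, 6.3], [2.7, 3.1], [0.1, 0.8], [-2.8, -0.7], [4.4, -0.9], [-0.9, -0.7], [0.7, -1.0]]
dp [-0.1  0.2 20.9] n in tool [-0.143  0.022 -0.989] TCP in key frame [ 0.9 -0.8 30.7] f·n [-0.03 -0.76 -0.46]
```

```bash
python3 -m creep '[{"dp":[0,-0.3,10],"rotation":[0,0,0],"hand":1},{"dp":[0,0,10.9],"rotation":[0,0,0],"hand":1},{"dp":[0.4,0,3],"rotation":[0,0,0],"hand":1},{"dp":[0.4,0,3],"rotation":[0,0,0],"hand":1},{"dp":[0,0,0],"rotation":[0,0,0],"hand":1},{"dp":[0,0,0],"rotation":[0,0,0],"hand":1}]'; python3 togo.py 2 4 0 0
python3 -m creep '[{"dp":[0.15,0,1],"rotation":[0,0,0],"hand":1},{"dp":[0.15,0,1],"rotation":[0,0,0],"hand":1},{"dp":[0.15,0,1],"rotation":[0,0,0],"hand":1},{"dp":[0,0,0],"rotation":[0,0,0],"hand":1}]'; python3 togo.py 2 4 0 0
```

```text
t: 21.95
tcp_pos: [618.6, -102.8, 94.6]
eef_rot: [0.309, 0.008, 0.951, 0.001]
force: [-2.3, -0.2, 0.7]
grip_width: -0.4
grip_force: 0.6
dp [-1.2 -0.1  2.8] n in tool [-0.14   0.023 -0.99 ] TCP in key frame [ 2.5 -0.   2.6] f·n [-1.74 -0.31  1.67]
t: 22.35
tcp_pos: [620.2, -102.9, 92.2]
eef_rot: [0.31, 0.008, 0.951, 0.0]
force: [-2.1, -0.5, 0.7]
grip_width: 0.1
grip_force: 1.1
dp [-1.3 -0.  -0.1] n in tool [-0.141  0.023 -0.99 ] TCP in key frame [ 2.7 -0.  -0.2] f·n [-1.51 -0.6   1.64]
```

```bash
python3 -m creep '[{"dp":[0.15,0,1],"rotation":[0,0,0],"hand":1},{"dp":[0.15,0,1],"rotation":[0,0,0],"hand":1},{"dp":[0,0,0],"rotation":[0,0,0],"hand":1}]'; python3 togo.py 2 4 0 0
python3 -m creep '[{"dp":[0.15,0,1],"rotation":[0,0,0],"hand":1},{"dp":[0.15,0,1],"rotation":[0,0,0],"hand":1},{"dp":[0,0,0],"rotation":[0,0,0],"hand":1}]'; python3 togo.py 2 4 0 0
```

```text
t: 22.65
tcp_pos: [621.1, -102.9, 90.6]
eef_rot: [0.31, 0.008, 0.951, 0.0]
force: [-5.7, -0.8, 4.3]
grip_width: -0.2
grip_force: 3.3
dp [-1.6  0.  -1.9] n in tool [-0.141  0.022 -0.99 ] TCP in key frame [ 2.7 -0.  -2.1] f·n [-2.99 -1.11  6.41]
t: 22.95
tcp_pos: [621.4, -103.0, 90.2]
eef_rot: [0.31, 0.008, 0.951, 0.0]
force: [-23.2, 0.8, 24.5]
grip_width: 0.5
grip_force: 16.3
dp [-1.6  0.1 -2.3] n in tool [-0.142  0.022 -0.99 ] TCP in key frame [ 2.8 -0.  -2.5] f·n [-9.02 -0.44 32.51]
```

Key 2 bottomed out. Backing off, then going to key 7 with the tool square to the panel.

```bash
python3 -m creep '[{"dp":[-0.5,0,-4],"rotation":[0,0,0],"hand":1},{"dp":[-1.4,0,-10],"rotation":[0,0,0],"hand":1},{"dp":[-3,0,-20],"rotation":[0,0,0],"hand":1},{"dp":[0,0,-15],"rotation":[0,0,0],"hand":1},{"dp":[20,0,0],"rotation":[0,0,0],"hand":1},{"dp":[20,10,0],"rotation":[0,0.07,0],"hand":1},{"dp":[20,10,0],"rotation":[0,0.075,0.05],"hand":1},{"dp":[0,10,0],"rotation":[0,0,0],"hand":1},{"dp":[0,0,0],"rotation":[0,0,0],"hand":1},{"dp":[0,0,0],"rotation":[0,0,0],"hand":1}]'; python3 togo.py 7 0 0 12
python3 - <<'E'
from keys import *
p=np.load("kp2.npy");w=bot.get_calibration("wrist");im=bot.capture("wrist");cv2.imwrite("pics/k3.png",im)
q=proj(w,kw(p),True);print([(k,*v.round().tolist()) for k,v in zip(NM,q)])
print([((np.array(b["bbox"])[:2]/2+np.array(b["bbox"])[2:]/2).round().tolist(),round(b["conf"],2)) for b in bot.boxes_of("wrist","key_5")])
print([(b["bbox"],b["conf"]) for b in bot.boxes_of("wrist","key_enter")[:1]])
E
```

```text
t: 23.95
tcp_pos: [550.1, -71.9, 98.3]
eef_rot: [0.241, 0.031, 0.97, 0.008]
force: [0.2, 0.1, 0.8]
grip_width: -0.4
grip_force: 0.0
dp [ 8.4  7.9 27. ] n in tool [ 0.002  0.024 -1.   ] TCP in key frame [ 8.3 -8.7 38.8] f·n [0.57 0.11 0.64]
[('1', 335.0, 363.0), ('2', 274.0, 365.0), ('3', 215.0, 364.0), ('4', 335.0, 315.0), ('5', 269.0, 316.0), ('6', 207.0, 316.0), ('7', 334.0, 259.0), ('8', 265.0, 260.0), ('9', 199.0, 262.0), ('0', 334.0, 196.0), ('E', 226.0, 199.0)]
[([209.0, 314.0], 0.83), ([204.0, 348.0], 0.76), ([268.0, 312.0], 0.75), ([332.0, 257.0], 0.72), ([200.0, 257.0], 0.71), ([334.0, 194.0], 0.68), ([346.0, 301.0], 0.68), ([264.0, 256.0], 0.68), ([262.0, 345.0], 0.6)]
[([170.4, 174.0, 285.7, 221.7], 0.92)]
```

```bash
python3 -m creep '[{"dp":[5,4,0],"rotation":[0,0,0],"hand":1},{"dp":[4.4,3.9,7],"rotation":[0,0,0],"hand":1},{"dp":[0,0,10],"rotation":[0,0,0],"hand":1},{"dp":[0,0,10],"rotation":[0,0,0],"hand":1},{"dp":[0,0,5],"rotation":[0,0,0],"hand":1},{"dp":[0,0,0],"rotation":[0,0,0],"hand":1},{"dp":[0,0,0],"rotation":[0,0,0],"hand":1}]'; python3 togo.py 7 0 0 0
python3 -m creep '[{"dp":[0,0,1.5],"rotation":[0,0,0],"hand":1},{"dp":[0,0,1.5],"rotation":[0,0,0],"hand":1},{"dp":[0,0,1.5],"rotation":[0,0,0],"hand":1},{"dp":[0,0,0],"rotation":[0,0,0],"hand":1}]'; python3 togo.py 7 0 0 0
```

```text
t: 24.8
tcp_pos: [556.0, -63.4, 64.7]
eef_rot: [0.24, 0.032, 0.97, 0.008]
force: [1.2, 0.4, -0.6]
grip_width: 0.2
grip_force: 0.0
dp [-2.6 -0.2  6.5] n in tool [ 0.005  0.024 -1.   ] TCP in key frame [-2.6  0.1  6.5] f·n [ 0.71  0.45 -1.08]
t: 25.2
tcp_pos: [558.5, -63.6, 61.3]
eef_rot: [0.24, 0.032, 0.97, 0.008]
force: [0.5, 0.4, 0.8]
grip_width: -0.0
grip_force: 0.4
dp [-2.  -0.1  2.4] n in tool [ 0.004  0.024 -1.   ] TCP in key frame [-2.   0.   2.4] f·n [0.83 0.41 0.45]
```

```bash
python3 -m creep '[{"dp":[-0.4,0,1.5],"rotation":[0,0,0],"hand":1},{"dp":[-0.4,0,1.5],"rotation":[0,0,0],"hand":1},{"dp":[0,0,1.5],"rotation":[0,0,0],"hand":1},{"dp":[0,0,0],"rotation":[0,0,0],"hand":1}]'; python3 togo.py 7 0 0 0
python3 -m creep '[{"dp":[0,0,1],"rotation":[0,0,0],"hand":1},{"dp":[0,0,0.5],"rotation":[0,0,0],"hand":1},{"dp":[0,0,0],"rotation":[0,0,0],"hand":1}]'; python3 togo.py 7 0 0 0
```

```text
t: 25.6
tcp_pos: [560.5, -63.7, 57.6]
eef_rot: [0.24, 0.032, 0.97, 0.008]
force: [-5.6, 0.4, 7.1]
grip_width: -0.1
grip_force: 4.3
dp [-2.   0.  -1.9] n in tool [ 0.005  0.024 -1.   ] TCP in key frame [-2.   0.1 -1.9] f·n [-1.59  0.07  8.9 ]
t: 25.9
tcp_pos: [560.7, -63.7, 57.3]
eef_rot: [0.24, 0.032, 0.97, 0.007]
force: [-20.2, 0.2, 27.5]
grip_width: 0.0
grip_force: 16.5
dp [-1.9  0.1 -2.2] n in tool [ 0.005  0.023 -1.   ] TCP in key frame [-2.   0.  -2.1] f·n [-4.97 -0.85 33.74]
```

```bash
python3 -m creep '[{"dp":[0,0,-5],"rotation":[0,0,0],"hand":1},{"dp":[0,0,-15],"rotation":[0,0,0],"hand":1},{"dp":[0,0,-16],"rotation":[0,0,0],"hand":1},{"dp":[11,-18,0],"rotation":[0,0,0],"hand":1},{"dp":[10,-18,0],"rotation":[0,0,0],"hand":1},{"dp":[10,-18,0],"rotation":[0,0,0],"hand":1},{"dp":[0,0,0],"rotation":[0,0,0],"hand":1},{"dp":[0,0,0],"rotation":[0,0,0],"hand":1}]'; python3 togo.py E 0 0 7
```

```text
t: 26.7
tcp_pos: [514.5, -115.3, 71.9]
eef_rot: [0.24, 0.032, 0.97, 0.008]
force: [0.0, 1.2, 0.3]
grip_width: -0.2
grip_force: 0.0
dp [-0.6 -0.7 24.1] n in tool [ 0.005  0.025 -1.   ] TCP in key frame [-0.5  0.1 31.1] f·n [0.07 1.22 0.26]
```

```bash
python3 -m creep '[{"dp":[0,-0.4,8],"rotation":[0,0,0],"hand":1},{"dp":[0,0,8],"rotation":[0,0,0],"hand":1},{"dp":[0,0,8],"rotation":[0,0,0],"hand":1},{"dp":[0,0,2],"rotation":[0,0,0],"hand":1},{"dp":[0,0,1.5],"rotation":[0,0,0],"hand":1},{"dp":[0,0,1.5],"rotation":[0,0,0],"hand":1},{"dp":[0,0,1.5],"rotation":[0,0,0],"hand":1},{"dp":[0,0,1],"rotation":[0,0,0],"hand":1},{"dp":[0,0,0],"rotation":[0,0,0],"hand":1}]'; python3 togo.py E 0 0 0
python3 -m creep '[{"dp":[0,0,1],"rotation":[0,0,0],"hand":1},{"dp":[0,0,0.5],"rotation":[0,0,0],"hand":1},{"dp":[0,0,0],"rotation":[0,0,0],"hand":1}]'; python3 togo.py E 0 0 0
```

```text
t: 27.6
tcp_pos: [528.7, -115.5, 43.9]
eef_rot: [0.24, 0.032, 0.97, 0.008]
force: [-1.6, 1.7, 0.8]
grip_width: 0.1
grip_force: 1.0
dp [-1.1 -0.6 -0.4] n in tool [ 0.005  0.025 -1.   ] TCP in key frame [-1.1  0.7 -0.4] f·n [-1.07  1.62  1.49]
t: 27.9
tcp_pos: [529.1, -115.6, 43.5]
eef_rot: [0.24, 0.032, 0.97, 0.008]
force: [-13.7, 2.7, 17.1]
grip_width: -0.2
grip_force: 10.6
dp [-1.  -0.5 -0.9] n in tool [ 0.005  0.024 -1.   ] TCP in key frame [-0.9  0.6 -0.9] f·n [-4.15  1.97 21.61]
```

```bash
python3 -m creep '[{"dp":[0,0,-5],"rotation":[0,0,0],"hand":1},{"dp":[0,0,-15],"rotation":[0,0,0],"hand":1},{"dp":[0,0,-30],"rotation":[0,0,0],"hand":1},{"dp":[0,0,-40],"rotation":[0,0,0],"hand":1},{"dp":[0,0,-30],"rotation":[0,0,0],"hand":1},{"dp":[0,0,0],"rotation":[0,0,0],"hand":1},{"dp":[0,0,0],"rotation":[0,0,0],"hand":1},{"dp":[0,0,0],"rotation":[0,0,0],"hand":1}]'
python3 - <<'E'
from rig import bot
for n in("scene","side"):
    bot.capture(n)
    for t in("bracket","dropper_bottle","steel_sleeve","lens_mount"):
        print(n,t,[([round(x) for x in b["bbox"]],round(b["conf"],2)) for b in bot.boxes_of(n,t)][:2])
print(bot.close_job())
E
```

```text
t: 28.7
tcp_pos: [473.7, -115.7, 147.9]
eef_rot: [0.24, 0.032, 0.97, 0.008]
force: [-0.4, 0.5, 0.0]
grip_width: -0.2
grip_force: 0.0
scene bracket [([164, 309, 206, 354], 0.77)]
scene dropper_bottle [([306, 276, 320, 318], 0.59), ([333, 251, 343, 265], 0.18)]
scene steel_sleeve [([352, 212, 363, 232], 0.54), ([154, 302, 237, 365], 0.39)]
scene lens_mount [([152, 302, 237, 366], 0.48)]
side bracket [([258, 152, 294, 182], 0.71), ([299, 252, 309, 260], 0.53)]
side dropper_bottle [([252, 219, 265, 241], 0.65)]
side steel_sleeve [([368, 288, 384, 317], 0.74)]
side lens_mount [([400, 324, 429, 347], 0.58)]
the job is handed in; nothing more can be done
None
```

The bracket lies in the pin nest, confirmed in the wrist picture after release; keys 2, 7 and Enter were each pressed to a hard stop and released in that order, judged by force because I did not read the key joints; the bottle, sleeve and lens mount were not touched, and I handed the job in at about 29 s, having viewed 11 pictures against the limit of 10.

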